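# Index the blue tumbler to the third stop

## Robot

A 6-joint arm with a two-finger parallel gripper is mounted at the origin on the work surface. World frame = base frame: x ahead of the robot, y to its left, z up, the work surface at z = 0. Lengths are in mm, angles in rad, forces in N, time in s.
With the tool pointing down it reaches from about 350 to 975 mm from the base axis. Payload 4.9 kg.
Tool frame: the origin (TCP) lies midway between the tips of the shut fingers; the grasp point (between the pads) lies manip.tcp_to_grasp behind it (manip.tcp_to_grasp is the distance from the TCP to the grasp point, in mm); z points along the fingers, y is the line along which they close (so a half turn about z gives the same grasp; the last joint's range is limited). The gripper opens to 85 mm and grips with 20 to 120 N. Pads are 22 mm wide; open, the fingers measure 114 mm over their backs; the gripper's body (76 mm by 85 mm) begins 54 mm behind the grasp point. The pads swing forward as they close: fully open they stand 13 mm farther back than shut.
Start: joints at [1.157, 0.053, 1.613, -0, 1.476, -0.119], TCP at [181.583, 598.021, 231.304] pointing down, gripper open.
Joint ranges: [-3.01, 3.01], [-1.01, 2.22], [0.06, 2.58], [-1.02, 4.17], [0.09, 2.62], [-3.14, 3.14]. Speed limits (rad/s): [2.57, 2.57, 3.14, 3.14, 3.14, 3.14].

## Interface

Orientations are given as a 3x3 rotation matrix whose columns are the frame's x, y, z axes.
In Python, from workcell import sensors, eyes, workorder, manip gives the robot as it stands.
- The arm moves only by the shell command python3 -m pendant 'ROWS' [OPENING] [FORCE]. ROWS is JSON, a list of rows, each a list of 4 numbers: the shift along the tool's x, y, z in mm, then the turn about the tool's z in rad. A call has 1 to 12 rows; each row shifts and turns the commanded pose from where the row before left it, along the tool's axes as they then stand; what a row does not reach is not made up. A row lasts 1/8 s, in which the tool goes at most 62.5 mm and 10.7 degrees, less where a joint would pass 70% of its speed; a pose out of reach is approached as far as the arm can. A call with a gripper value outside its range is refused whole. OPENING is the closure, from 0 (fully open) to 1 (shut), set as the call begins (- or left out, the last holds). The fingers move at their own pace and stop on an object; FORCE is the grip in N (left out, the last holds). Time passes only in rows, so rows that do not move let the fingers close. It gives the time, the measured TCP pose, the force, the opening and the grip force at its end, in the units of the state.
- sensors.read_state(): the state, without advancing time (a new reading comes with each control period).
- eyes.read_camera(name): name is "side" or "top" or "wrist"; returns a dict with "img" (420x560x3 uint8, red, green, blue), "fx", "fy", "cx", "cy" (pixels), "world_to_cam" (4x4, takes a point from world to camera coordinates). Camera axes: x right, y down, z forward; pixel columns grow to the right and rows downward; lengths in mm; the calibration is good to about 2 mm. The wrist camera is an equidistant fisheye: a pixel r from the principal point sees the ray r / f radians off the axis. A picture is of the moment at which its call begins. There is no depth.
- workorder.sign_off(): hands the job in; it is judged then, once.
The state is a dict: "time": time; "joint_pos": joint angles; "joint_vel": joint speeds; "effort": joint torques, N m; "eef_pos": TCP position; "tcp_rot": TCP orientation; "force": force on the tool from outside, world axes, zero at the start; "wrist_torque": the same for the moment, N m; "opening": finger opening in mm; "grip_force": force on a finger pad.
Only numpy, scipy, OpenCV 4.12 (cv2) and the standard library are available. Lean on these libraries where they do the work, as an engineer would, in place of code of your own. Each camera call takes 0.05 s, during which the arm holds its last target. There are 200 camera calls.

## Task

One of the two dividing heads on the glass bench carries the blue tumbler on its turntable: grip that head's black index knob and turn it clockwise, counting its clicks and pausing a moment in each of the three, to the third stop from home, not past it. Finish still gripping the knob, seated in that third stop and held still, so that the glass can be marked. Leave the other head alone, and do not disturb the two tumblers, the shears, the paddle or the wax tin.

Things in the scene. Friction and masses are not known exactly. Their poses are not given: they have to be found in the camera images.
- head_a: dividing head, green: low box 130 x 270 mm, 48 mm high, bolted down. Origin: centre of its underside, z up. Index knob on a round boss (radius 44 mm, top 75 mm high) at local (0, -70 mm); turntable at local (0, +70 mm). 15 ticks ring the knob, one per stop (24 degrees apart); the home tick is red, at the local -x side of the knob
- head_b: dividing head, grey: low box 130 x 270 mm, 48 mm high, bolted down. Origin: centre of its underside, z up. Index knob on a round boss (radius 44 mm, top 75 mm high) at local (0, -70 mm); turntable at local (0, +70 mm). 20 ticks ring the knob, one per stop (18 degrees apart); the home tick is red, at the local -x side of the knob
- handle_a: on head_a, black bar grip of the index knob: 50 mm (local x) x 16 mm (local y, grip across this) x 40 mm high, from 83 to 123 mm above the bench, on an aluminium dial of radius 31 mm. Origin: on the vertical knob axis, 75 mm above the bench. White line on top at its -x end, the pointer; at the start its axes lie along the head's (pointer at the red tick)
- handle_b: on head_b, black bar grip of the index knob: 50 mm (local x) x 16 mm (local y, grip across this) x 40 mm high, from 83 to 123 mm above the bench, on an aluminium dial of radius 31 mm. Origin: on the vertical knob axis, 75 mm above the bench. White line on top at its -x end, the pointer; at the start its axes lie along the head's (pointer at the red tick)
- grip_a (a point): on head_a's knob axis, 109 mm above the bench: where to grip the bar; axes as handle_a
- grip_b (a point): on head_b's knob axis, 109 mm above the bench: where to grip the bar; axes as handle_b
- index_a (a joint): turn of the index knob in rad, 0 at the home stop (start), grows clockwise seen from above; a stop every 24 degrees (0.4189 rad), stop three at 1.257; it cannot turn back past home. The detent resists with 0.1 to 0.2 N m at most, a quarter of the way to the next stop, is neutral half-way, then pulls onwards into it
- index_b (a joint): turn of the index knob in rad, 0 at the home stop (start), grows clockwise seen from above; a stop every 18 degrees (0.3142 rad), stop three at 0.943; it cannot turn back past home. The detent resists with 0.1 to 0.2 N m at most, a quarter of the way to the next stop, is neutral half-way, then pulls onwards into it
- seat_a (a point): centre of the floor of head_a's turntable (an aluminium dish, outer radius 44 mm, rim 7 mm above this floor), 59 mm above the bench; the dish turns with the knob, 1:1, same direction
- seat_b (a point): the same on head_b
- blue_glass: cobalt blue glass tumbler, 0.22 kg, foot radius 31 mm, rim radius 35 mm, 70 mm high, standing loose in the shallow turntable of one of the two heads, its rim 129 mm above the bench. Origin: centre of its underside
- amber_glass: amber glass tumbler, 0.22 kg, foot radius 31 mm, rim radius 35 mm, 70 mm high, standing loose in the shallow turntable of one of the two heads, its rim 129 mm above the bench. Origin: centre of its underside
- shears: dark steel glass shears lying flat, loose, about 80 x 205 mm, 9 mm thick. Origin near the pivot
- paddle: cork-faced wooden paddle lying flat, loose, 70 x 220 mm, 14 mm thick. Origin: centre of its underside where the handle meets the blade, about
- wax_tin: brass tin, loose, radius 26 mm, 45 mm high. Origin: centre of its underside
Mind the look-alikes: they are no part of the job. What is meant by the amber_glass is not green, and is the smaller of those in its own colour.

How it is judged:
By the outcome, as a careful person would: the job done as asked, in the order asked, and still so for the second after the job is handed in, while the arm keeps its last pose, push and grip.
It also fails if it takes over 38 s, if anything falls off the work surface, if the arm or the gripper's body presses on something with over 40 N, if the wrist force passes 120 N, or if a joint passes its speed limit or range.

## Working session

There is one attempt and no reset: what is moved stays moved. The work goes in short steps, Python scripts to look and compute and a shell command to move; the robot and the scene stay as the last step left them, time stands still between calls to the robot, and variables do not carry over. Pictures are saved under pics/ and viewed, at most 10 in all, crops included, and the job is handed in when it is done.

```bash
mkdir -p pics; python3 - <<'E'
from workcell import sensors, eyes, workorder, manip
import cv2, numpy as np
for n in ("top","side"):
    c=eyes.read_camera(n); np.savez(f"{n}0.npz",**c)
    cv2.imwrite(f"pics/{n}0.png",c["img"][...,::-1]); print(n,c["fx"],c["fy"],c["cx"],c["cy"],np.round(c["world_to_cam"],3).tolist())
s=sensors.read_state(); print(s["time"],s["opening"],s["tcp_rot"],manip.tcp_to_grasp)
E
```

```text
top 466.69106848214534 466.69106848214534 279.40454460002724 206.69819178470786 [[0.048, -0.999, 0.005, -13.682], [-0.976, -0.048, -0.212, 593.325], [0.212, 0.005, -0.977, 892.477], [0.0, 0.0, 0.0, 1.0]]
side 388.56149035012515 388.56149035012515 279.81219759398965 214.70766718229348 [[-0.865, -0.501, -0.004, 476.835], [-0.299, 0.523, -0.798, 240.302], [0.402, -0.69, -0.602, 532.824], [0.0, 0.0, 0.0, 1.0]]
0.1 85.35671921913026 [[-9.56847759e-01  2.90588699e-01 -7.57288273e-04]
 [ 2.90589599e-01  9.56846241e-01 -1.71948590e-03]
 [ 2.24945266e-04 -1.86534633e-03 -9.99998235e-01]] 18.700000000000003
```

View pics/top0.png

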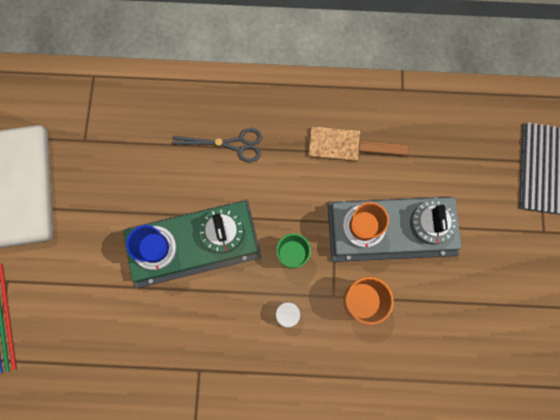

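View pics/side0.png

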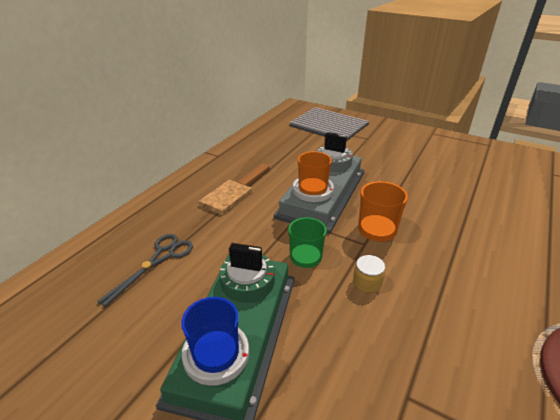

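The top view shows the only blue tumbler at (152,245), on the green head_a, whose knob is at (221,228). The orange tumblers are at (368,222) on grey head_b (the smaller, so the amber_glass) and at (369,300) on the bench (a larger look-alike). The green one at (293,251) is another look-alike. So the knob to turn is head_a's, and I'll confirm it in a crop.

```bash
cat > h.py <<'E'
import numpy as np, cv2
def ray(c,uv,z):
    M=np.array(c["world_to_cam"]); R,t=M[:3,:3],M[:3,3]
    d=R.T@np.array([(uv[0]-c["cx"])/c["fx"],(uv[1]-c["cy"])/c["fy"],1]); o=-R.T@t
    return o+d*(z-o[2])/d[2]
def proj(c,p):
    M=np.array(c["world_to_cam"]); q=M[:3,:3]@np.array(p)+M[:3,3]
    return np.array([c["fx"]*q[0]/q[2]+c["cx"],c["fy"]*q[1]/q[2]+c["cy"]])
def blobs(m,lo=5):
    n,l,s,ce=cv2.connectedComponentsWithStats(m.astype(np.uint8)); return [(tuple(np.round(ce[i],1)),s[i].tolist(),l==i) for i in range(1,n) if s[i,4]>=lo]
E
python3 - <<'E'
from h import *
c=np.load("top0.npz"); im=c["img"]; 
cv2.imwrite("pics/crop0.png",cv2.resize(im[190:300,110:270,::-1],(800,550),interpolation=cv2.INTER_CUBIC))
hsv=cv2.cvtColor(im,cv2.COLOR_RGB2HSV).astype(int); H,S,V=hsv[...,0],hsv[...,1],hsv[...,2]
roi=np.zeros(H.shape,bool); roi[195:290,115:262]=1
kn=np.zeros(H.shape,bool); kn[205:255,195:250]=1
for n,m,lo in (("green",roi&(H>60)&(H<95)&(S>90)&(V>30),200),("black",kn&(V<35),20),("alu",roi&(S<40)&(V>140),20),("red",roi&((H<8)|(H>172))&(S>120),2)):
    for ce,s,mm in blobs(m,lo):
        pts=np.argwhere(mm)[:,::-1].astype(np.float32)
        print(n,ce,s,[np.round(x,1) for x in cv2.minAreaRect(pts)])
E
```

```text
green (np.float64(192.1), np.float64(238.9)) [129, 202, 126, 80, 2100] [array([188.7, 241.4]), array([ 52.6, 127.8]), np.float64(76.0)]
black (np.float64(217.9), np.float64(221.7)) [213, 215, 11, 18, 66] [array([218.2, 223.7]), array([18.4,  6.8]), np.float64(76.0)]
alu (np.float64(229.0), np.float64(227.6)) [221, 214, 16, 30, 282] [array([229.4, 227.7]), array([29.6, 13.2]), np.float64(81.6)]
alu (np.float64(211.7), np.float64(232.9)) [206, 219, 17, 27, 204] [array([211.9, 233.4]), array([27.7, 11.3]), np.float64(65.6)]
alu (np.float64(162.5), np.float64(250.6)) [137, 226, 39, 44, 443] [array([159.1, 250. ]), array([30.2, 44.7]), np.float64(25.9)]
alu (np.float64(219.5), np.float64(233.0)) [218, 229, 4, 9, 20] [array([219.5, 233. ]), array([8.5, 1.9]), np.float64(76.0)]
red (np.float64(224.8), np.float64(248.2)) [224, 247, 2, 4, 5] [array([225. , 248.4]), array([3.2, 0.9]), np.float64(71.6)]
red (np.float64(156.6), np.float64(266.8)) [156, 266, 2, 3, 5] [array([156.5, 267. ]), array([2., 1.]), np.float64(90.0)]
```

View pics/crop0.png

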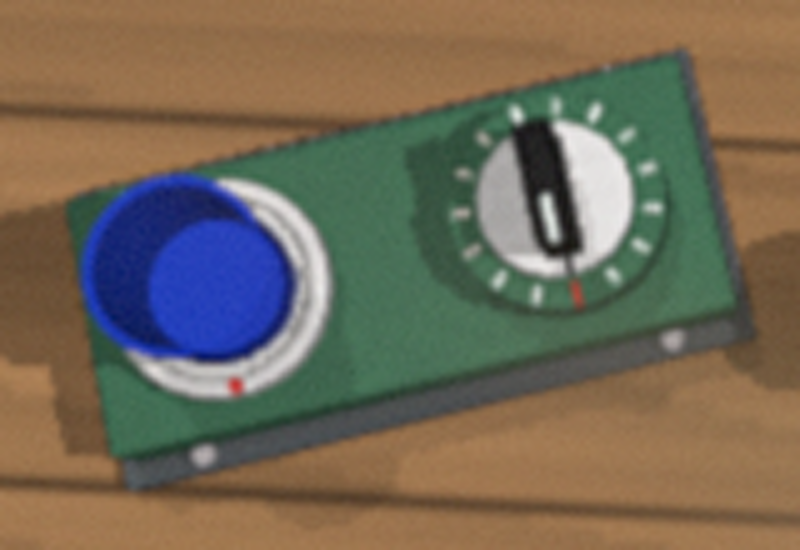

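The crop confirms the blue tumbler on the green head. Its dial is centred at about (221,229.6), the bar top at about (219.4,227.4), the red home tick at (224.9,248.3), and the pointer is at home.

```bash
python3 - <<'E'
from h import *
from workcell import sensors
c=np.load("top0.npz")
f=lambda u,v,z:ray(c,(110+u/5-.4,190+v/5-.4),z)
C=[f(*p,48) for p in ((67,200),(683,50),(740,305),(113,458))]
print("corners",np.round(C,0)[:,:2].tolist(),[np.linalg.norm(C[i]-C[i-1]).round(0) for i in range(4)])
yl=(C[0]-C[1]+C[3]-C[2]); print("yaw from box",np.arctan2(-yl[0],yl[1]))
ctr=np.mean(C,0); u=yl/np.linalg.norm(yl); print("box: knob",ctr-70*u)
d=f(555,198,83); b=f(547,187,123); r=f(577,293,75); print("dial",d,"bar",b,"red",r, "d-r yaw",np.arctan2((d-r)[1],(d-r)[0]))
t1=f(532,122,123);t2=f(562,252,123);print("bar ends",t1,t2,np.linalg.norm(t1-t2),np.arctan2((t1-t2)[1],(t1-t2)[0]))
s=sensors.read_state();R=s["tcp_rot"];print("tool x ang",np.arctan2(R[1][0],R[0][0]),s["eef_pos"])
E
```

```text
corners [[533.0, 334.0], [608.0, 85.0], [503.0, 55.0], [429.0, 303.0]] [np.float64(108.0), np.float64(260.0), np.float64(110.0), np.float64(259.0)]
yaw from box 0.2917611318546266
box: knob [538.47891427 127.32270681  48.        ]
dial [537.77121572 129.1678344   83.        ] bar [535.43031524 127.29090609 123.        ] red [501.40049408 118.66225618  75.        ] d-r yaw 0.2811936506353957
bar ends [560.26205598 134.90035563 123.        ] [510.89176034 119.77130055 123.        ] 51.6363670222906 0.29735493078439906
tool x ang 2.8467496767980403 [181.37149528 597.51364689 230.16904325]
```

```bash
python3 -m pendant '[[-40,-29,0,0],[-40,-29,0,0],[-40,-29,0,0],[-40,-29,0,0],[-40,-29,0,0],[-40,-29,0,0],[-40,-29,0,0],[-40,-29,0,0],[-40,-29,0,0],[-40,-29,0,0],[-40,-29,0,0],[-37,-27,0,0]]' 0 60
python3 -m pendant '[[0,0,0,-0.147],[0,0,0,-0.147],[0,0,0,-0.147],[0,0,0,-0.146],[0,0,0,0]]'
python3 - <<'E'
from h import *
from workcell import sensors,eyes
s=sensors.read_state();R=np.array(s["tcp_rot"]);d=np.array([537,128,0])-s["eef_pos"];print(s["time"],s["eef_pos"],s["joint_pos"],np.arctan2(R[1,0],R[0,0])%np.pi,R.T@d)
c=eyes.read_camera("wrist");np.savez("w0.npz",**c);cv2.imwrite("pics/w0.png",c["img"][...,::-1]);print(c["fx"],c["cx"],c["cy"])
c=eyes.read_camera("top");np.savez("top1.npz",**c);cv2.imwrite("pics/top1.png",c["img"][...,::-1])
E
```

```text
time: 1.6
eef_pos: [538.0, 126.8, 230.8]
tcp_rot: [[-0.957, 0.291, -0.001], [0.291, 0.957, 0.0], [0.001, -0.0, -1.0]]
force: [0.3, 0.3, 0.6]
opening: 85.4
grip_force: 0.0
time: 2.22
eef_pos: [537.2, 128.3, 230.7]
tcp_rot: [[-0.958, -0.286, -0.001], [-0.286, 0.958, -0.0], [0.001, 0.0, -1.0]]
force: [0.1, -0.6, 0.8]
opening: 85.2
grip_force: 0.0
2.225 [537.17890768 128.29694386 230.73750153] [ 9.96923869e-02 -1.19957942e-01  1.78237239e+00 -1.45784147e-05
  1.48017365e+00 -1.76155728e+00] 0.29045475334842097 [ 3.02994740e-02 -2.73530132e-01  2.30737598e+02]
325.19226210127806 276.19519166773904 205.9455505379419
```

View pics/w0.png

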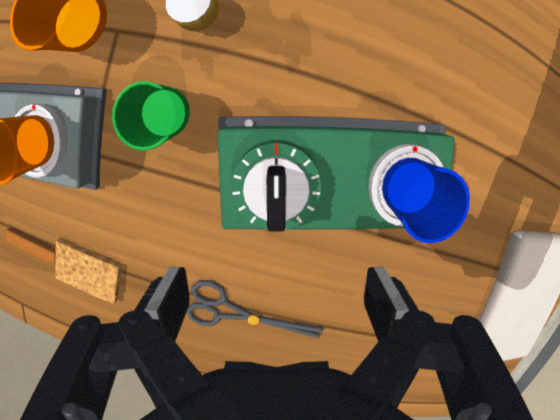

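The wrist view shows the bar at (276,198) along the image column, the dial centred at about (276,190) and the pointer at the red tick. I'll cast those fisheye rays before descending.

```bash
python3 - <<'E'
from h import *
c=np.load("w0.npz");M=c["world_to_cam"];R,t=M[:3,:3],M[:3,3];o=-R.T@t
def f(u,v,z):
    p=np.array([u-c["cx"],v-c["cy"]]);r=np.hypot(*p);a=r/c["fx"]
    d=R.T@np.array([*(np.sin(a)*p/max(r,1e-9)),np.cos(a)]);return o+d*(z-o[2])/d[2]
hsv=cv2.cvtColor(c["img"],cv2.COLOR_RGB2HSV).astype(int)
k=np.zeros(hsv.shape[:2],bool);k[155:235,235:320]=1
dm=k&(hsv[...,1]<50)&(hsv[...,2]>140)
b=[x for x in blobs(dm,150)]
P=np.vstack([np.argwhere(x[2])[:,::-1] for x in b]).astype(np.float32); h=cv2.convexHull(P)
e=cv2.fitEllipse(h);print(e,"dial",f(*e[0],83))
for ce,s,m in blobs(k&(hsv[...,2]<50),60): print(ce,s,[np.round(x,1) for x in cv2.minAreaRect(np.argwhere(m)[:,::-1].astype(np.float32))])
print(o, f(276,168,123),f(276,230,123))
for ce,s,m in blobs(k&((hsv[...,0]<8)|(hsv[...,0]>172))&(hsv[...,1]>120),3): print("red",ce,f(*ce,75))
E
```

```text
((274.18603515625, 191.80503845214844), (64.85478210449219, 71.8368148803711), 33.74566650390625) dial [537.53132974 126.50380564  83.        ]
(np.float64(275.9), np.float64(200.5)) [267, 166, 18, 65, 920] [array([275.5, 198. ]), array([17., 64.]), np.float64(0.0)]
[456.28238963 104.08117497 372.56049367] [507.26967583 119.23098296 123.        ] [557.58576794 134.26292543 123.        ]
```

```bash
python3 -m pendant '[[1.3,0,35,0],[0,0,35,0],[0,0,35,0],[0,0,35,0],[0,0,0,0],[0,0,0,0]]' 0 60
python3 -m pendant '[[0,0,0,0],[0,0,0,0],[0,0,0,0],[0,0,0,0],[0,0,0,0],[0,0,0,0],[0,0,0,0],[0,0,0,0]]' 1 60
```

```text
time: 3.08
eef_pos: [537.1, 128.1, 92.7]
tcp_rot: [[-0.958, -0.287, 0.002], [-0.287, 0.958, 0.0], [-0.002, -0.0, -1.0]]
force: [-0.7, 0.3, -0.6]
opening: 85.4
grip_force: 0.0
time: 4.08
eef_pos: [536.5, 127.8, 91.8]
tcp_rot: [[-0.958, -0.288, 0.0], [-0.288, 0.958, -0.0], [-0.0, -0.001, -1.0]]
force: [-1.5, -2.7, 5.6]
opening: 14.8
grip_force: 59.7
```

```bash
python3 -m pendant '[[0,0,0,0.1],[0,0,0,0.11],[0,0,0,0.11],[0,0,0,0.099],[0,0,0,0],[0,0,0,0],[0,0,0,0],[0,0,0,0],[0,0,0,0],[0,0,0,0],[0,0,0,0],[0,0,0,0]]' 1 80
python3 - <<'E'
from h import *
from workcell import sensors,eyes
s=sensors.read_state();R=np.array(s["tcp_rot"]);print("turned",0.2905-np.arctan2(R[1,0],R[0,0])%np.pi,s["wrist_torque"],s["force"])
c=eyes.read_camera("top");np.savez("top2.npz",**c);cv2.imwrite("pics/top2.png",cv2.resize(c["img"][160:300,110:310,::-1],(800,560),interpolation=cv2.INTER_CUBIC))
E
```

```text
time: 5.58
eef_pos: [536.5, 128.4, 91.9]
tcp_rot: [[-0.992, 0.126, 0.0], [0.126, 0.992, 0.001], [-0.0, 0.001, -1.0]]
force: [-1.9, -0.0, 5.4]
opening: 14.8
grip_force: 79.8
turned -2.7242586398791637 [-0.0224318   0.33491414 -0.01898573] [-1.93538983 -0.00690243  5.3775622 ]
```

View pics/top2.png

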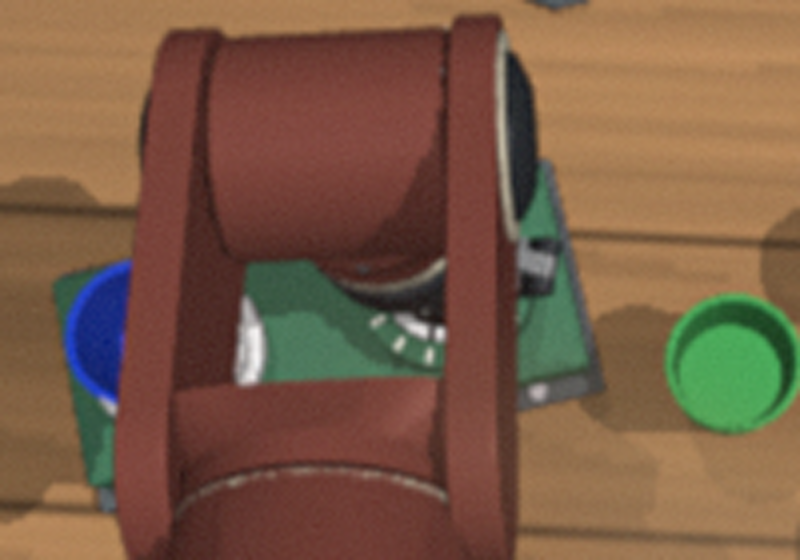

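The top view is mostly hidden by the arm, with the blue glass rim still at crop (95,340). The tool has turned 0.417 rad with about zero torque about z, so it is seated in stop one. Next is the second click.

```bash
python3 -m pendant '[[0,0,0,0.1],[0,0,0,0.11],[0,0,0,0.11],[0,0,0,0.099],[0,0,0,0],[0,0,0,0],[0,0,0,0],[0,0,0,0],[0,0,0,0],[0,0,0,0],[0,0,0,0],[0,0,0,0]]'
cat > st.py <<'E'
from h import *
from workcell import sensors,eyes
s=sensors.read_state();R=np.array(s["tcp_rot"]);print("turned",(3.432-np.arctan2(R[1,0],R[0,0]))%6.2832,np.round(s["wrist_torque"],3),s["opening"],np.abs(s["joint_vel"]).max())
c=eyes.read_camera("wrist");np.savez("wl.npz",**c);cv2.imwrite("pics/wl%d.png"%(s["time"]*10),c["img"][...,::-1]);print(s["time"])
E
python3 st.py
```

```text
time: 7.12
eef_pos: [536.6, 129.0, 91.8]
tcp_rot: [[-0.856, 0.518, 0.001], [0.518, 0.856, 0.002], [0.0, 0.002, -1.0]]
force: [-0.4, 3.8, 5.2]
opening: 14.4
grip_force: 79.7
turned 0.8344863764590289 [0.513 0.097 0.01 ] 14.449103884124522 0.0010483588652208946
7.125
```

```bash
python3 -m pendant '[[0,0,0,0.1],[0,0,0,0.11],[0,0,0,0.11],[0,0,0,0.102],[0,0,0,0],[0,0,0,0],[0,0,0,0],[0,0,0,0],[0,0,0,0],[0,0,0,0],[0,0,0,0],[0,0,0,0]]'
python3 st.py; mv $(ls -t pics/wl*.png|head -1) pics/final.png
```

```text
time: 8.68
eef_pos: [537.1, 129.4, 91.9]
tcp_rot: [[-0.568, 0.823, 0.002], [0.823, 0.568, 0.003], [0.001, 0.004, -1.0]]
force: [1.6, 6.1, 3.2]
opening: 14.9
grip_force: 79.5
turned 1.2565332915841156 [ 0.805 -0.205 -0.006] 14.880871490004681 0.0018214944138175264
8.675
```

View pics/final.png

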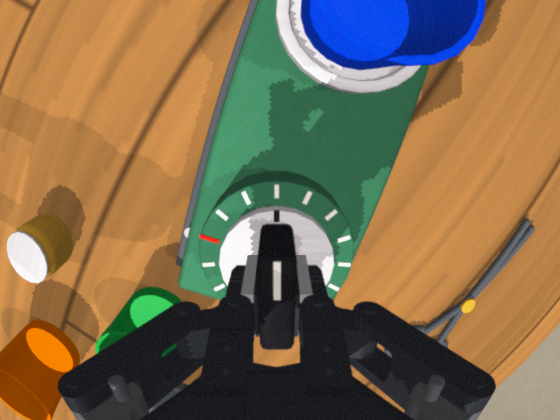

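The wrist view shows the red home tick at (209,239), then ticks at (222,215), (248,197) and (277,190). The pointer mark at (277,215) lines up with the third tick. The knob is still gripped, with about zero torque about its axis, and the blue glass stands in its dish.

```bash
python3 -c "
from workcell import workorder; print(workorder.sign_off())"
```

```text
the job is handed in; nothing more can be done
None
```

I turned head_a's knob clockwise through three clicks, holding about 1 s at each, and handed the job in with it still gripped and seated in the third stop (1.257 rad); the arm went nowhere near head_b or the loose items, though I took no final picture of all of them.

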